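# Close the loaded chopper and hold it on pulse

## Robot

A 6-joint arm with a two-finger parallel gripper is mounted at the origin on the work surface. World frame = base frame: x ahead of the robot, y to its left, z up, the work surface at z = 0. Lengths are in mm, angles in degrees, forces in N, time in s.
With the tool pointing down it reaches from about 350 to 850 mm from the base axis. Payload 8.1 kg.
Tool frame: the origin (TCP) lies at the very end of the fingers, on their centre line; the grasp point (between the pads) lies 19 mm behind it (r.grip_depth is the distance from the TCP to the grasp point, in mm); y points along the fingers, z is the direction in which the jaws open and shut, and the axes are right-handed (so a half turn about y gives the same grasp; the last joint's range is limited). The gripper opens to 85 mm and grips with 20 to 120 N. Pads are 22 mm wide; open, the fingers measure 114 mm over their backs; the gripper's body (76 mm by 85 mm) begins 54 mm behind the grasp point. The pads swing forward as they close: fully open they stand 13 mm farther back than shut.
Start: joints at [-4.893, 7.471, 85.268, -0, 87.261, -4.893], TCP at [600.004, 0.022, 231.292] pointing down, gripper open.
Joint ranges: [-169.43, 169.43], [-51.17, 129.36], [1.28, 143.12], [-76.62, 256.62], [0, 156.53], [-152.29, 152.29]. Speed limits (degrees/s): [136.94, 136.94, 159.86, 180, 180, 180].

## Interface

Orientations are given as [roll, pitch, yaw] about the fixed x, y, z axes, in that order (R = Rz(yaw) Ry(pitch) Rx(roll)).
In Python, from bench import readout, eyes, r gives the robot as it stands. The module is installed in compiled form; this text tells all that it offers.
- The arm moves only by the tool move_arm, never from a script. Its argument "motion" is text: rows parted by semicolons, each of 6 numbers parted by spaces: the shift along the world's x, y, z in cm, then the turn, a rotation vector about the world's x, y, z in degrees. A call has 1 to 10 rows; each row is the pose to reach, as a shift and turn from the pose commanded when the call began; what a row does not reach only later rows make up. A row lasts 1/12 s, in which the tool goes at most 41.7 mm and 7.16 degrees, less where a joint would pass 70% of its speed; a pose out of reach is approached as far as the arm can. A call with a gripper value outside its range is refused whole. "fingers" is the finger opening in cm, from 0 to 8.54, set as the call begins (left out, the last holds). The fingers move at their own pace and stop on an object; "squeeze" is the grip in N (left out, the last holds). Time passes only in rows, so rows that repeat a pose let the fingers close. It gives the time, the measured TCP pose, the force and the opening at its end, in the units of the state.
- readout.sense(): the state, without advancing time (a new reading comes with each control period).
- eyes.snapshot(name): name is "scene" or "side" or "wrist"; returns a dict with "image" (420x560x3 uint8, blue, green, red), "fx", "fy", "cx", "cy" (pixels), "dist_coeffs" ([k1, k2, p1, p2, k3] as OpenCV has them; the pictures are not rectified), "world_to_cam" (4x4, takes a point from world to camera coordinates). Camera axes: x right, y down, z forward; pixel columns grow to the right and rows downward; lengths in mm; the calibration is good to about 2 mm. A picture is of the moment at which its call begins. There is no depth.
- r.hand_in(): hands the job in, once; it reports no verdict.
The state is a dict: "time": time; "joint_pos": joint angles; "qd": joint speeds; "joint_efforts": joint torques, N m; "tool_pos": TCP position; "tcp_rot": TCP orientation; "ft_force": force on the tool from outside, world axes, zero at the start; "wrist_torque": the same for the moment, N m; "finger_gap": finger opening in mm.
Only numpy, scipy, OpenCV 4.12 (cv2) and the standard library are available. Lean on these libraries where they do the work, as an engineer would, in place of code of your own. Each camera call takes 0.05 s, during which the arm holds its last target. There are 200 camera calls.

## Task

Put the last chunk of carrot from the green board into the chopper bowl, then fit the red bayonet lid, fully down with its lugs through the slots, and turn it clockwise against its spring, half-way to the lock click (pointer on the yellow pulse mark), without ever letting it click into lock. Leave everything else where it stands, and finish while still gripping the lid and holding it there: it springs back if released.

Things in the scene. Friction and masses are not known exactly. Their poses are not given: they have to be found in the camera images.
- chopper: Compact cordless food chopper, fixed, 168 mm tall: red motor base 136 mm across, clear bowl, black collar 132 mm across on top (grey ledge inside) with a lip (152 mm across, 155 mm up) that carries the marks. Origin: centre of its underside, z up. Two bayonet slots, 23 mm wide, pass down through the collar's inner ledge at its +x and -x sides.
- bowl_mouth (a point): centre of the bowl's mouth, level with the collar's top, 168 mm above the counter; axes as the chopper's. Mouth 98 mm across inside; bowl floor 71 mm below it, with a drive hub at the centre (14 mm across, 26 mm tall), flat blades and some diced vegetables up to 12 mm high.
- pulse_mark (a point): one of the two yellow pulse marks on the lip, 72 mm from the axis. On both sides, going clockwise seen from above: white mark (entry) in line with the slot, yellow (pulse) 34 degrees on, red (lock) 62 degrees on.
- switch_ring (a joint): orange sprung ring in the collar that the lugs push round; rad, clockwise from above, 0 at rest. The lid turns 0.09 from slot-centred, then ring and lid turn together. Pulse mark at 0.5 (half-way); catch balls resist from about 0.75 and click into lock at about 1.0; stop at 1.1. Spring 0.08 N m at 0, 0.19 at 0.5: it turns the lid back if let go.
- lid_bar (a point): where to grip the loose red lid (0.12 kg, disc 128 mm across): on its axis, 13 mm below the top of its black grip bar, which is 72 mm long (lid's x), 16 mm wide (y) and stands 34 mm above the disc. White pointers at both ends; it fits the same either way round. The lid stands on its spigot, so this point is 48 mm above the counter.
- lid_foot (a point): centre of the bottom of the lid's spigot (91 mm across, chamfered foot, 16 mm tall below the disc); axes as the lid's. Two round-nosed lugs, 14 mm wide, 5 mm thick, reach out to 107 mm across at its foot, below the bar's ends (+x, -x). Fully home this point is 152 mm above the counter (lid_bar 200 mm); with the lugs on top of the ledge, 168 mm. Under the ledge: 3 mm vertical play.
- board: green vegetable chopping board, 240 (x) x 160 (y) x 12 mm, fixed; origin at the centre of its underside
- carrot_mid (a point): centre of the loose carrot chunk: 24 to 28 mm across, 34 mm tall, 22 g, standing on the board; this point is 17 mm above its foot. Let it go inside the mouth beside the hub, for instance 30 mm off centre, and it lies low enough: the lid's spigot comes down to 55 mm above the bowl floor.
- tub_a: 0.95 kg soup tub, 120 mm across and 140 mm tall, red soup under a white snap lid; a bystander, origin at the centre of its underside
- tub_b: the other soup tub, the same as tub_a; a bystander, origin at the centre of its underside
- tin: steel food tin with a grey-green label, 100 mm across, 118 mm tall; a bystander, origin at the centre of its underside
- ramekin: small white ceramic bowl, 76 mm across, 42 mm tall; a bystander, origin at the centre of its underside
- spice_jar: spice jar with a black cap, 44 mm across, 95 mm tall; a bystander, origin at the centre of its underside
- spoon: wooden spoon, 260 mm long, lying flat; a bystander, origin at the centre of its underside
- mug: blue mug, 82 mm across, 92 mm tall; a bystander, origin at the centre of its underside
Mind the look-alikes: they are no part of the job. There is more than one size of the part that bears lid_bar; the job needs the largest.

How it is judged:
By the outcome, as a careful person would: the job done as asked, in the order asked, and still so for the second after the job is handed in, while the arm keeps its last pose, push and grip.
It also fails if it takes over 64 s, if anything falls off the work surface, if the arm or the gripper's body presses on something with over 40 N, if the wrist force passes 120 N, or if a joint passes its speed limit or range.

## Working session

There is one attempt and no reset: what is moved stays moved. The work goes in short steps, Python scripts to look and compute and a tool call to move; the robot and the scene stay as the last step left them, time stands still between calls to the robot, and variables do not carry over. Pictures are saved under pics/ and viewed, about 8 in all and at most 12, crops included, and the job is handed in when it is done.

Besides the shell and the picture viewer there is one more tool, called after "Emit:" as name(argument=value, ...), one argument or row to a line, values as JSON. move_arm: Moves the arm, as the interface text tells. Its arguments: {"type":"object","properties":{"motion":{"type":"string"},"fingers":{"type":"number"},"squeeze":{"type":"number"}},"required":["motion"]}

```bash
mkdir -p pics; cat > h.py <<'E'
import numpy as np, cv2
from bench import readout, eyes, r
def snap(n,f):
    s=eyes.snapshot(n); cv2.imwrite('pics/'+f,s['image']); 
    np.savez('pics/'+f[:-4]+'.npz',**{k:np.array(v) for k,v in s.items()}); return s
def load(f): return np.load('pics/'+f+'.npz')
def K(s): return np.array([[float(s['fx']),0,float(s['cx'])],[0,float(s['fy']),float(s['cy'])],[0,0,1]])
def ray(s,px):
    p=cv2.undistortPoints(np.array([[px]],float),K(s),np.array(s['dist_coeffs'],float))[0,0]
    T=np.array(s['world_to_cam']);R=T[:3,:3];t=T[:3,3]
    return -R.T@t, R.T@np.array([p[0],p[1],1])
def onz(s,px,z):
    c,d=ray(s,px); return c+d*(z-c[2])/d[2]
def proj(s,P):
    T=np.array(s['world_to_cam']);rv=cv2.Rodrigues(T[:3,:3])[0]
    return cv2.projectPoints(np.array(P,float).reshape(-1,3),rv,T[:3,3],K(s),np.array(s['dist_coeffs'],float))[0][:,0]
def tri(*obs):
    A=np.zeros((3,3));b=np.zeros(3)
    for s,px in obs:
        c,d=ray(s,px);d/=np.linalg.norm(d);M=np.eye(3)-np.outer(d,d);A+=M;b+=M@c
    return np.linalg.solve(A,b)
E
python3 - <<'E'
from h import *
a=snap('scene','s0.png');b=snap('side','d0.png');c=snap('wrist','w0.png')
for s in(a,b,c):
    T=np.array(s['world_to_cam']);print(-T[:3,:3].T@T[:3,3],s['fx'],T[2,:3])
print(readout.sense(), r.grip_depth)
E
```

```text
[1245.13194481 -311.46441437  766.25429309] 439.18005479089715 [-0.70583632  0.32670928 -0.62853491]
[ 195.77257239 -777.64809937  669.0579592 ] 457.4994724656496 [ 0.33777494  0.76730841 -0.5451109 ]
[599.72929669  74.8156675  373.83681815] 353.553027539123 [-0.00180993 -0.30060125 -0.95374819]
{'time': 0.15, 'joint_pos': array([-4.89622339e+00,  7.50505641e+00,  8.53161348e+01, -3.40144594e-04,
        8.72621902e+01, -4.89282658e+00]), 'qd': array([ 0.01900035, -0.09914148, -0.21725944,  0.02050371,  0.09931589,
       -0.00107002]), 'joint_efforts': array([ 1.01583330e-03, -5.70061326e+01, -5.01160097e+01, -1.39109225e-04,
        9.69119486e-03, -7.10949371e-05]), 'tool_pos': array([5.99565934e+02, 2.42235472e-02, 2.30475196e+02]), 'tcp_rot': array([-9.00831065e+01,  6.77328140e-03, -9.00033852e+01]), 'ft_force': array([ 0.4222936 ,  0.00292295, -0.06197717]), 'wrist_torque': array([-0.02371754,  0.03722317, -0.00622014]), 'finger_gap': 85.52450831115134} 18.700000000000003
```

View pics/s0.png

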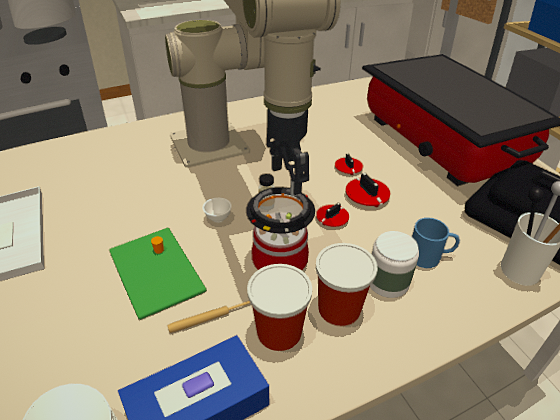

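View pics/d0.png

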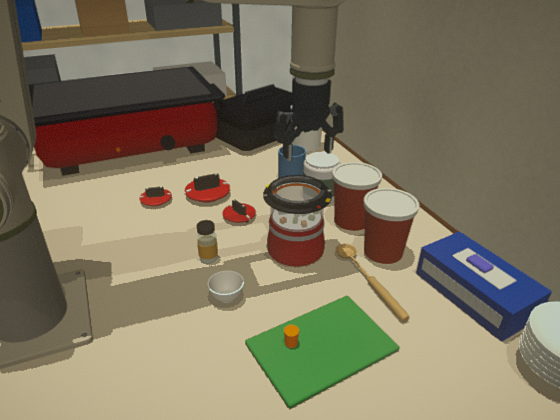

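Scene view: lids at (349,165) small, (368,190) largest and (332,214) small; the chopper collar is at (281,208) and the carrot at (157,245). Side view: lids at (155,197), (207,188) largest and (239,212); collar (297,193), carrot (292,337). I choose the middle, largest lid and will check it in a close crop.

```bash
python3 - <<'E'
from h import *
a=load('s0');b=load('d0')
A=a['image'];B=b['image']
def crop(I,x,y,w=100,h=75): return cv2.resize(I[y:y+h,x:x+w],(400,300),interpolation=cv2.INTER_CUBIC)
top=np.hstack([crop(A,235,170),crop(A,320,140)])
bot=np.hstack([crop(B,247,155),crop(B,160,160)])
cv2.imwrite('pics/c1.png',np.vstack([top,bot]))
# carrot
for n,s in(('a',a),('b',b)):
    hsv=cv2.cvtColor(s['image'],cv2.COLOR_BGR2HSV)
    m=cv2.inRange(hsv,(5,170,120),(18,255,255))
    k,l,st,ce=cv2.connectedComponentsWithStats(m)
    print(n,[(st[i].tolist(),ce[i].round(1).tolist()) for i in range(1,k) if st[i,4]>40])
    m=cv2.inRange(hsv,(0,190,100),(4,255,255))|cv2.inRange(hsv,(176,190,100),(180,255,255))
    k,l,st,ce=cv2.connectedComponentsWithStats(m)
    for i in range(1,k):
        if st[i,4]>150:
            c=max(cv2.findContours((l==i).astype('u1'),0,1)[0],key=len); h=cv2.convexHull(c)
            print(st[i].tolist(),cv2.fitEllipse(h))
E
```

```text
a [([258, 193, 45, 15, 105], [279.7, 199.1]), ([152, 237, 11, 16, 124], [157.4, 244.8])]
[374, 78, 175, 100, 2218] ((462.76739501953125, 102.498779296875), (146.35264587402344, 184.125732421875), 97.05397033691406)
[335, 158, 28, 16, 261] ((348.39349365234375, 165.079833984375), (15.563897132873535, 27.516122817993164), 96.5586929321289)
[346, 179, 44, 27, 698] ((367.5606384277344, 191.5330352783203), (27.03594207763672, 44.60990905761719), 99.21210479736328)
[317, 205, 32, 22, 397] ((332.2765808105469, 215.4100341796875), (21.119972229003906, 32.26820373535156), 96.1954345703125)
[255, 232, 52, 20, 193] ((280.3713684082031, 233.69007873535156), (35.80536651611328, 51.08344268798828), 87.88961029052734)
[254, 246, 51, 22, 528] ((277.7025451660156, 256.7432556152344), (35.97974395751953, 52.8140983581543), 94.20957946777344)
b [([282, 184, 38, 9, 52], [301.8, 186.4]), ([284, 329, 15, 19, 156], [291.0, 339.4])]
[88, 120, 119, 22, 421] ((153.2693328857422, 130.65460205078125), (8.216262817382812, 144.0571746826172), 81.74363708496094)
[185, 180, 44, 20, 453] ((206.94265747070312, 189.07565307617188), (21.353038787841797, 44.19786834716797), 85.5797348022461)
[140, 190, 31, 15, 211] ((155.1473388671875, 196.71737670898438), (14.549800872802734, 30.990507125854492), 82.51104736328125)
[223, 206, 25, 16, 203] ((234.25003051757812, 214.0397186279297), (13.84566879272461, 24.83768653869629), 106.2073745727539)
```

View pics/c1.png

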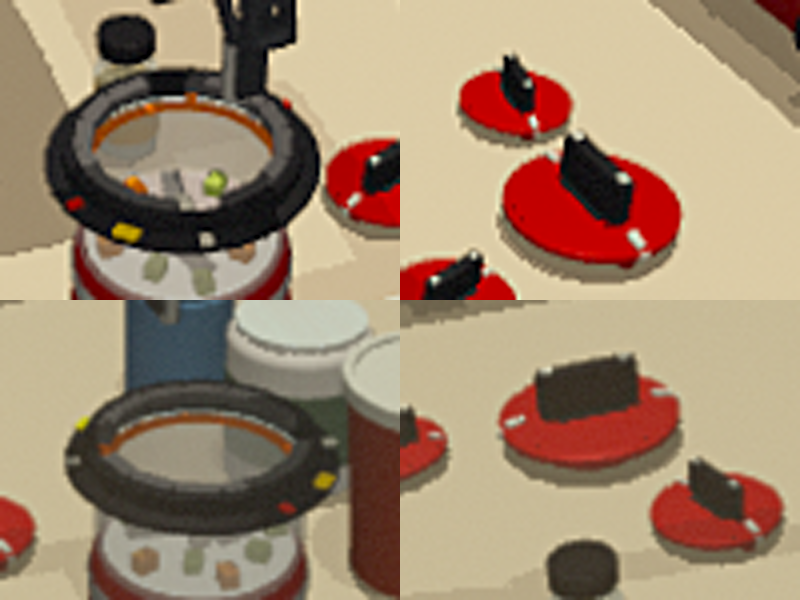

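The crop confirms the largest lid, with its bar running between the pointers. Chopper marks in the scene crop: white (207,239), yellow (125,232), red (75,204). In the side crop: white (330,440), yellow (324,480), red (287,508).

```bash
cat > est.py <<'E'
from h import *
from scipy.optimize import least_squares
a=load('s0');b=load('d0')
ca=lambda x,y,ox,oy:(ox+x/4-.4,oy+y/4-.4)
# chopper marks: (cam,px,angle cw deg)
M=[(a,ca(207,239,235,170),0),(a,ca(125,232,235,170),34),(a,ca(75,204,235,170),62),(a,ca(287,104,235,170),242),
(b,ca(330,140,247,155),0),(b,ca(324,180,247,155),34),(b,ca(287,208,247,155),62),(b,ca(70,161,247,155),180),(b,ca(82,124,247,155),214)]
def f(p):
    o=[]
    for s,px,an in M:
        t=np.radians(p[2]-an);o+=list(proj(s,[p[0]+72*np.cos(t),p[1]+72*np.sin(t),155])[0]-px)
    return np.array(o)
g=onz(a,(281,208),160)
for y0 in(0,90,-90):
    q=least_squares(f,[g[0],g[1],y0]); print('chop',q.x.round(1),q.cost,q.fun.round(1))
for n,pa,pb in(('lid',[ca(552-400,155,320,140),ca(637-400,240,320,140)],[ca(513-400,121,160,160),ca(664-400,92,160,160)]),):
    print(n,[onz(a,p,27).round(1) for p in pa],[onz(b,p,27).round(1) for p in pb], tri((a,pa[0]),(b,pb[0])),tri((a,pa[1]),(b,pb[1])), tri((a,pa[0]),(b,pb[1])))
bt=[(577,140),(627,178)];print('bar top',[onz(a,ca(u-400,v,320,140),61).round(1) for u,v in bt],[onz(b,ca(u-400,v-300,160,160),61).round(1) for u,v in((544,371),(628,358))])
print('disc',onz(a,(367.56,191.5),21),onz(b,(206.9,189.1),21))
print('carrot',tri((a,(157.4,244.8)),(b,(291,339.4))),onz(a,(157.4,244.8),29),onz(b,(291,339.4),29))
print('other lids',onz(a,(348.4,165.1),20),onz(a,(332.3,215.4),20))
for n,u in(('jar',(267,182)),('ramekin',(217,211))): print(n,onz(a,u,40 if n!='jar' else 95))
E
python3 est.py
```

```text
chop [576.9   1.  -15.1] 3.4556921709115445 [ 0.4  0.9  0.7  0.7  0.5  0.6 -0.1  0.5 -0.7  1.1 -0.4  1.  -0.7  0.6
 -0.2  0.4  0.2  0.2]
chop [576.9   1.  -15.1] 3.4556921708944888 [ 0.4  0.9  0.7  0.7  0.5  0.6 -0.1  0.5 -0.7  1.1 -0.4  1.  -0.7  0.6
 -0.2  0.4  0.2  0.2]
chop [576.9   1.  -15.1] 3.455692170876005 [ 0.4  0.9  0.7  0.7  0.5  0.6 -0.1  0.5 -0.7  1.1 -0.4  1.  -0.7  0.6
 -0.2  0.4  0.2  0.2]
lid [array([403.2, 326. ,  27. ]), array([511.4, 326.3,  27. ])] [array([401.4, 327.3,  27. ]), array([510.3, 325.7,  27. ])] [401.62004093 327.37919272  26.26378373] [510.65546624 326.88242264  26.29940468] [484.66767771 259.32425203  82.56697789]
bar top [array([433.6, 322.7,  61. ]), array([485.4, 329.7,  61. ])] [array([426.6, 327.4,  61. ]), array([485.3, 323. ,  61. ])]
disc [461.7112944  322.95158621  21.        ] [453.54127409 320.91867753  21.        ]
carrot [ 442.84967221 -265.54287903   25.27964379] [ 445.00847125 -264.08162737   29.        ] [ 441.85106948 -270.904923     29.        ]
other lids [324.96057345 343.47054128  20.        ] [510.42436025 180.77231768  20.        ]
jar [400.23103853  42.62564944  95.        ]
ramekin [395.08319074 -95.65515495  40.        ]
```

View pics/w0.png

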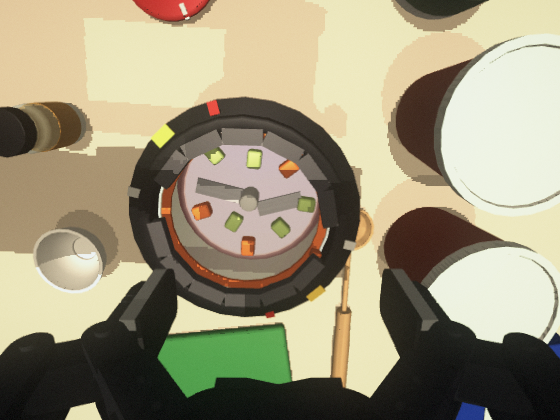

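Wrist view: bowl and collar. White marks at (134,192) and (349,244), yellow at (162,135) and (316,293), red at (213,107) and (270,315). The bowl is clear apart from dice. Moving over the carrot.

Emit:
move_arm(
  motion="-3 -5 0 0 0 0; -5 -9 0 0 0 0;-7 -13 0 0 0 0;-9.5 -16.5 -1 0 0 0;-11.5 -20 -3 0 0 0;-13.5 -23.5 -6 0 0 0;-15.6 -26.7 -9 0 0 0;-15.6 -26.7 -10 0 0 0;-15.6 -26.7 -10 0 0 0",
  fingers=6,
)

```text
time: 0.9
tool_pos: [438.9, -268.6, 125.7]
tcp_rot: [-90.4, 0.2, -90.2]
ft_force: [-0.5, 1.0, -0.7]
finger_gap: 60.0
```

```bash
cat > est2.py <<'E'
from h import *
from scipy.optimize import least_squares
w=load('w0')
W=[((134,192),180),((349,244),0),((162,135),214),((316,293),34),((213,107),242),((270,315),62)]
def f(p): return np.concatenate([proj(w,[p[0]+72*np.cos(np.radians(p[2]-an)),p[1]+72*np.sin(np.radians(p[2]-an)),155])[0]-px for px,an in W])
q=least_squares(f,[577,1,-15]);print(q.x,q.fun.round(1))
E
python3 est2.py; python3 - <<'E'
from h import *
s=snap('wrist','w1.png');print(readout.sense()['tool_pos'])
hsv=cv2.cvtColor(s['image'],cv2.COLOR_BGR2HSV)
m=cv2.inRange(hsv,(5,170,100),(18,255,255))
k,l,st,ce=cv2.connectedComponentsWithStats(m)
for i in range(1,k):
    if st[i,4]>100: print(st[i],ce[i],onz(s,ce[i],29),onz(s,ce[i],46))
print(proj(s,[[443,-267,46],[443,-267,12]]))
E
```

```text
[576.69875357  -3.58743693 -14.53946074] [ 1.5  0.4 -1.   0.4  2.   1.2 -2.4 -1.9 -0.3  2.1 -0.  -4.3]
[ 439.76465911 -267.77007206  126.67165836]
[ 268  187   40   40 1262] [287.35499208 206.54833597] [ 444.68765201 -270.15611967   29.        ] [ 444.362844   -264.78927539   46.        ]
[[285.28738667 209.72138806]
 [284.75015277 195.80434786]]
```

View pics/w1.png

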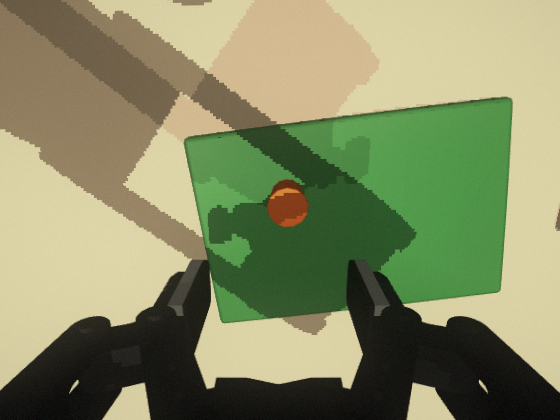

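The carrot's top face is at (287,210), which gives about (444,-267); I'm right above it. Going down to grasp.

Emit:
move_arm(
  motion="0 0 -3 0 0 0;0 0 -6 0 0 0;0 0 -9 0 0 0;0 0 -10.8 0 0 0;0 0 -11 0 0 0;0 0 -11 0 0 0;0 0 -11 0 0 0",
)

```text
time: 1.53
tool_pos: [445.4, -267.3, 23.0]
tcp_rot: [-89.9, -0.1, -90.0]
ft_force: [0.6, -0.7, -0.7]
finger_gap: 60.1
```

Emit:
move_arm(
  motion="0 0 0 0 0 0;0 0 0 0 0 0;0 0 0 0 0 0;0 0 0 0 0 0;0 0 0 0 0 0;0 0 0 0 0 0;0 0 0 0 0 0",
  fingers=0.5,
  squeeze=25,
)

```text
time: 2.12
tool_pos: [445.1, -267.8, 23.1]
tcp_rot: [-89.9, -0.1, -90.0]
ft_force: [-0.7, -0.9, 5.5]
finger_gap: 26.1
```

Emit:
move_arm(
  motion="0 0 2 0 0 0;0 0 5 0 0 0;0 0 9 0 0 0;0 0 13 0 0 0;0 0 17 0 0 0;0 0 19 0 0 0;0 0 20 0 0 0; 0 0 20 0 0 0",
)

```text
time: 2.78
tool_pos: [445.3, -268.0, 224.6]
tcp_rot: [-89.7, -0.2, -90.0]
ft_force: [0.0, -0.5, -0.5]
finger_gap: 26.0
```

Emit:
move_arm(
  motion="2 3.5 0 0 0 0;4 7 0 0 0 0;6 10.5 0 0 0 0;8 14 0 0 0 0;10 17.5 0 0 0 0;12 21 0 0 0 0;13.3 23.7 0 0 0 0;13.3 23.7 0 0 0 0;13.3 23.7 -2 0 0 0; 13.3 23.7 -2 0 0 0",
)

```text
time: 3.62
tool_pos: [574.2, -29.0, 195.0]
tcp_rot: [-90.5, 0.1, -89.9]
ft_force: [-0.6, 0.0, -1.3]
finger_gap: 26.0
```

```bash
python3 - <<'E'
from h import *
s=snap('wrist','w2.png');print(readout.sense()['tool_pos'])
E
```

```text
[574.23778996 -29.49589259 196.45929486]
```

View pics/w2.png

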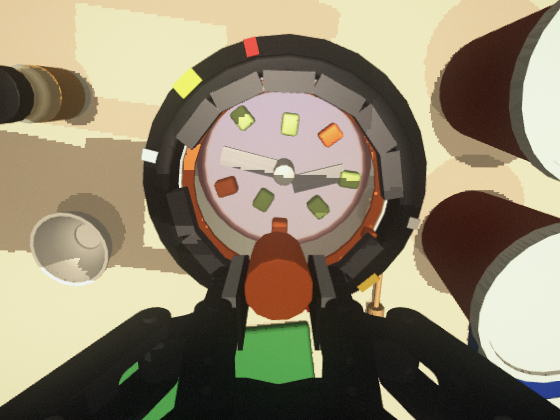

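Carrot held between the fingers at (278,285), over the near half of the bowl. Marks: white (149,156) and (413,223), yellow (187,83) and (368,283), red (251,47).

Emit:
move_arm(
  motion="0 0 0 0 0 0;0 0 -1 0 0 0;0 0 -2 0 0 0;0 0 -2.6 0 0 0;0 0 -2.6 0 0 0;0 0 -2.6 0 0 0;0 0 -2.6 0 0 0",
)

```text
time: 4.25
tool_pos: [577.1, -30.1, 175.5]
tcp_rot: [-90.0, -0.0, -90.0]
ft_force: [-0.4, -0.3, 0.8]
finger_gap: 26.0
```

```bash
python3 - <<'E'
from h import *
from scipy.optimize import least_squares
w=load('w2')
W=[((149,156),180),((413,223),0),((187,83),214),((368,283),34),((251,47),242)]
def f(p): return np.concatenate([proj(w,[p[0]+72*np.cos(np.radians(p[2]-an)),p[1]+72*np.sin(np.radians(p[2]-an)),155])[0]-px for px,an in W])
q=least_squares(f,[577,1,-15]);print(q.x,q.fun.round(1))
print(readout.sense()['tool_pos'])
E
```

```text
[577.18146618  -3.06787596 -14.49827938] [ 3.3 -0.1 -3.  -1.4  2.1  1.1 -2.5 -3.8 -0.4  2. ]
[577.10760099 -30.10505421 175.53888466]
```

Emit:
move_arm(
  motion="0 0 0 0 0 0;0 0 0 0 0 0;0 0 0 0 0 0;0 0 0 0 0 0;0 0 0 0 0 0;0 0 0 0 0 0;0 0 1 0 0 0;0 0 3 0 0 0;0 0 5 0 0 0;0 0 6 0 0 0",
  fingers=4.5,
)

```text
time: 5.08
tool_pos: [578.1, -30.1, 238.9]
tcp_rot: [-89.8, -0.0, -90.0]
ft_force: [0.4, 0.4, 0.7]
finger_gap: 45.0
```

Emit:
move_arm(
  motion="0 1.5 1 0 0 0;0 3 1 0 0 0;0 3 1 0 0 0;0 3 1 0 0 0;0 3 1 0 0 0;0 3 1 0 0 0;0 3 1 0 0 0",
)

```text
time: 5.67
tool_pos: [576.8, -0.6, 244.9]
tcp_rot: [-90.0, -0.0, -90.0]
ft_force: [0.5, -0.0, -0.8]
finger_gap: 45.4
```

```bash
python3 - <<'E'
from h import *
s=snap('wrist','w3.png');print(readout.sense()['tool_pos'])
E
```

```text
[ 5.76836779e+02 -5.08723294e-01  2.44916388e+02]
```

View pics/w3.png

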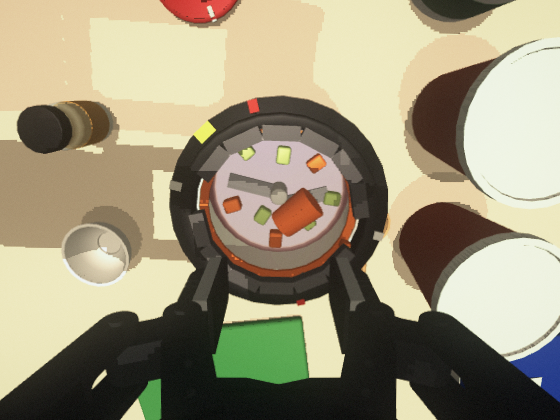

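The carrot lies flat on the bowl floor at (297,213), well below the spigot. Now for the lid: hover with a +90° yaw.

Emit:
move_arm(
  motion="-1 3 0 0 0 7;-2.5 6.5 0 0 0 14;-4 10 0 0 0 21;-5.3 13.5 0 0 0 28;-6.6 17 0 0 0 35;-8 20.5 -1 0 0 42;-9.3 24 -3 0 0 49;-10.6 27.5 -5 0 0 56;-11.8 31 -7 0 0 63;-12.1 32.7 -9 0 0 70",
)

```text
time: 6.55
tool_pos: [454.3, 330.2, 154.8]
tcp_rot: [-89.9, 0.0, -19.6]
ft_force: [0.7, 0.5, 0.5]
finger_gap: 45.0
```

Emit:
move_arm(
  motion="0 0 0 0 0 7;0 0 0 0 0 14;0 0 0 0 0 20;0 0 0 0 0 20;0 0 0 0 0 20;0 0 0 0 0 20;0 0 0 0 0 20;0 0 0 0 0 20",
)

```text
time: 7.22
tool_pos: [456.2, 326.9, 155.4]
tcp_rot: [-90.0, -0.0, -0.1]
ft_force: [0.5, -0.1, -0.3]
finger_gap: 45.0
```

```bash
python3 - <<'E'
from h import *
from scipy.optimize import least_squares
s=snap('wrist','w4.png');x=readout.sense();print(x['tool_pos'],x['tcp_rot'],x['joint_pos'])
w=load('w3')
W=[((176,186),180),((379,236),0),((204,132),214),((253,105),242),((301,302),62)]
for R in(72,74,75):
    def f(p): return np.concatenate([proj(w,[p[0]+R*np.cos(np.radians(p[2]-an)),p[1]+R*np.sin(np.radians(p[2]-an)),155])[0]-px for px,an in W])
    q=least_squares(f,[577,1,-15]);print(R,q.x,q.fun.round(1))
E
```

```text
[456.1453486  326.8974677  155.39749634] [-8.99941861e+01 -1.06938399e-02 -8.96355799e-02] [ 3.03929489e+01  4.23686749e+00  9.67557893e+01 -4.22182309e-04
  7.89951782e+01 -5.95173355e+01]
72 [577.16726897  -3.60271639 -14.56837513] [ 0.9 -0.1 -2.5 -0.8  1.9  0.6 -0.3  2.1 -0.1 -3.2]
74 [577.54678034  -4.32920283 -14.63429883] [-1.4  0.1  0.5  0.9  0.4 -0.7 -0.3  0.1  0.8 -0.1]
75 [577.73774573  -4.69939347 -14.6681604 ] [-2.5  0.2  2.   1.8 -0.3 -1.3 -0.3 -0.9  1.3  1.4]
```

View pics/w4.png

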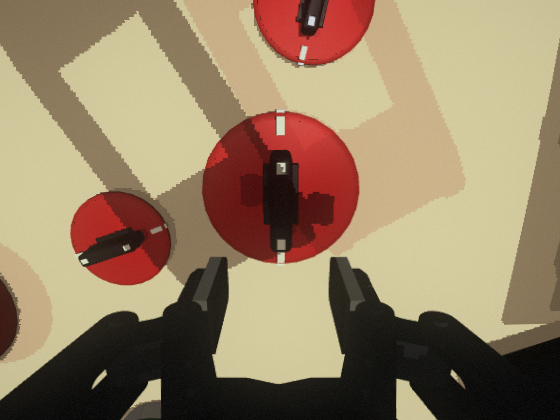

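The lid sits squarely below: pointers at (281,123) and (281,257), bar-top ends at (281,165) and (281,244). The bar lines up with the tool.

```bash
python3 - <<'E'
from h import *
s=load('w4');print(s['cx'],s['cy'],s['dist_coeffs'])
A=[onz(s,p,27) for p in((281,123),(281,257))];print(A,sum(A)/2)
A=[onz(s,p,61) for p in((281,166),(281,245))];print(A,sum(A)/2)
hsv=cv2.cvtColor(s['image'],cv2.COLOR_BGR2HSV)
m=cv2.inRange(hsv,(0,120,60),(6,255,255))|cv2.inRange(hsv,(174,120,60),(180,255,255))
k,l,st,ce=cv2.connectedComponentsWithStats(m);i=l[180,220]
c=max(cv2.findContours((l==i).astype('u1'),0,1)[0],key=len);e=cv2.fitEllipse(cv2.convexHull(c));print(e)
# disc edge at z=27 (top)
h=cv2.convexHull(c)[:,0]
P=np.array([onz(s,p,24)[:2] for p in h]); 
from scipy.optimize import least_squares
q=least_squares(lambda v:np.hypot(*(P-v[:2]).T)-v[2],[456,326,64],loss='soft_l1');print(q.x)
print(proj(s,[[456.2,326.9,61],[456.2,326.9,27]]))
a=load('s0');b=load('d0')
for n,s2,px in(('a',a,None),('b',b,None)):
    hsv=cv2.cvtColor(s2['image'],cv2.COLOR_BGR2HSV)
    m=cv2.inRange(hsv,(0,150,70),(5,255,255))|cv2.inRange(hsv,(175,150,70),(180,255,255))
    l=cv2.connectedComponents(m)[1];i=l[(198,355) if n=='a' else (196,207)]
    if n=='a': i=l[198,355]
    c=max(cv2.findContours((l==i).astype('u1'),0,1)[0],key=len);h=cv2.convexHull(c)[:,0]
    P=np.array([onz(s2,p,23)[:2] for p in h]);q=least_squares(lambda v:np.hypot(*(P-v[:2]).T)-v[2],[456,326,64],loss='soft_l1');print(n,q.x)
E
```

```text
278.15194094193384 205.35219380885624 [-0.04539722  0.          0.          0.          0.        ]
[array([399.88966701, 326.99685576,  27.        ]), array([510.67851991, 327.09344804,  27.        ])] [455.28409346 327.0451519   27.        ]
[array([426.06146963, 326.76996194,  61.        ]), array([484.59511543, 326.82266117,  61.        ])] [455.32829253 326.79631155  61.        ]
((280.18560791015625, 187.05343627929688), (151.57737731933594, 156.45416259765625), 87.55696868896484)
[454.5370975  326.39823313  63.06275584]
[[281.1471502  208.06425334]
 [280.82193404 194.98274207]]
a [461.90661117 322.12023034  63.51722069]
b [453.33517462 319.29181081  62.82013283]
```

```bash
python3 - <<'E' 2>&1 | grep -v "^lid\|^chop\|bar top\|disc\|carrot\|other\|jar\|ram"
from est import *
w=load('w3');w0=load('w0')
W=[(w,p,t) for p,t in [((176,186),180),((379,236),0),((204,132),214),((253,105),242)]]
W0=[(w0,p,t) for p,t in [((134,192),180),((349,244),0),((162,135),214),((316,293),34),((213,107),242)]]
def fit(M,z):
    def f(p):
        return np.concatenate([proj(s,[p[0]+72*np.cos(np.radians(p[2]-an)),p[1]+72*np.sin(np.radians(p[2]-an)),p[3] if z is None else z])[0]-px for s,px,an in M])
    q=least_squares(f,[577,1,-15]+([155] if z is None else []));return q.x.round(2),round(q.cost,2)
A=[m for m in M if m[0] is a];B=[m for m in M if m[0] is b]
for n,S in(('a',A),('b',B),('ab',M),('w3',W),('w0',W0),('all',M+W+W0)):
    print('>',n,fit(S,155),fit(S,158),fit(S,None))
E
```

```text
-0.2  0.4  0.2  0.2]
 -0.2  0.4  0.2  0.2]
 -0.2  0.4  0.2  0.2]
> a (array([574.75,   1.43, -15.6 ]), np.float64(0.11)) (array([ 5.7783e+02, -2.0000e-02, -1.5520e+01]), np.float64(0.08)) (array([ 5.7756e+02,  1.1000e-01, -1.5530e+01,  1.5774e+02]), np.float64(0.08))
> b (array([578.58,   2.99, -14.08]), np.float64(0.35)) (array([576.37,  -1.39, -14.17]), np.float64(0.21)) (array([575.28,  -3.56, -14.22, 159.49]), np.float64(0.19))
> ab (array([576.89,   1.01, -15.1 ]), np.float64(3.46)) (array([ 5.7708e+02, -5.1000e-01, -1.4820e+01]), np.float64(0.84)) (array([ 5.7704e+02, -2.0000e-01, -1.4870e+01,  1.5739e+02]), np.float64(0.66))
> w3 (array([577.27,  -3.11, -14.36]), np.float64(6.91)) (array([577.5 ,  -2.64, -14.4 ]), np.float64(1.54)) (array([577.63,  -2.38, -14.42, 159.63]), np.float64(0.75))
> w0 (array([576.75,  -3.11, -14.4 ]), np.float64(9.86)) (array([577.17,  -2.43, -14.44]), np.float64(2.36)) (array([577.27,  -2.27, -14.45, 158.7 ]), np.float64(2.08))
> all (array([576.94,  -2.88, -14.37]), np.float64(30.12)) (array([577.28,  -2.41, -14.42]), np.float64(7.44)) (array([577.37,  -2.28, -14.43, 158.82]), np.float64(6.32))
```

Emit:
move_arm(
  motion="0 0 -3 0 0 0;0 0 -6 0 0 0;0 0 -9 0 0 0;0 0 -11 0 0 0;0 0 -12 0 0 0;0 0 -12.4 0 0 0;0 0 -12.4 0 0 0;0 0 -12.4 0 0 0",
)

```text
time: 7.93
tool_pos: [457.0, 327.6, 32.7]
tcp_rot: [-89.9, -0.1, -0.0]
ft_force: [-0.7, -0.4, 0.8]
finger_gap: 44.9
```

Emit:
move_arm(
  motion="0 0 0 0 0 0;0 0 0 0 0 0;0 0 0 0 0 0;0 0 0 0 0 0;0 0 0 0 0 0;0 0 0 0 0 0;0 0 0 0 0 0;0 0 0 0 0 0",
  fingers=0.2,
  squeeze=80,
)

```text
time: 8.6
tool_pos: [457.3, 327.8, 33.1]
tcp_rot: [-89.9, -0.2, 0.0]
ft_force: [-0.3, -0.3, 6.9]
finger_gap: 14.7
```

Emit:
move_arm(
  motion="0 0 1 0 0 0;0 0 3 0 0 0;0 0 6 0 0 0;0 0 10 0 0 0;0 0 14 0 0 0;0 0 18 0 0 0;0 0 20 0 0 0;0 0 21 0 0 0;0 0 21 0 0 0;0 0 21 0 0 0",
)

```text
time: 9.43
tool_pos: [455.6, 326.8, 240.3]
tcp_rot: [-90.0, 0.1, -0.0]
ft_force: [0.3, 0.2, -1.4]
finger_gap: 14.9
```

Lid gripped (gap 14.9 mm). Carry it over the bowl and turn it to the slots.

Emit:
move_arm(
  motion="1 -3 0 0 0 -2;2.5 -6.8 0 0 0 -4;4 -10.6 0 0 0 -6;5.4 -14.4 0 0 0 -8;6.8 -18.2 0 0 0 -10;8.2 -22 0 0 0 -12;9.6 -25.8 0 0 0 -14.6;11 -29.5 0 0 0 -14.6;12 -32.2 0 0 0 -14.6;12.2 -32.9 0 0 0 -14.6",
)

```text
time: 10.27
tool_pos: [577.3, -6.5, 237.3]
tcp_rot: [-90.1, 0.3, -14.8]
ft_force: [0.8, 0.4, -1.6]
finger_gap: 14.7
```

Emit:
move_arm(
  motion="0 0 0 0 0 0;0 0 0 0 0 0;0 0 -1 0 0 0;0 0 -1 0 0 0;0 0 -1 0 0 0;0 0 -1 0 0 0",
)

```text
time: 10.77
tool_pos: [577.6, -0.9, 230.9]
tcp_rot: [-90.0, 0.0, -14.5]
ft_force: [0.1, 0.0, -2.6]
finger_gap: 14.8
```

```bash
python3 - <<'E'
from h import *
s=snap('wrist','w5.png');a=snap('scene','s5.png');b=snap('side','d5.png')
x=readout.sense();print(x['tool_pos'],x['tcp_rot'],x['joint_pos'],x['ft_force'])
big=lambda I,x,y:cv2.resize(I[y:y+75,x:x+100],(400,300),interpolation=cv2.INTER_CUBIC)
W=s['image'];c=cv2.resize(W,(400,300))
c=np.hstack([W,np.zeros((420,240,3),'u1')]);
c[:180,560:]=cv2.resize(a['image'][165:245,230:337],(240,180),interpolation=cv2.INTER_CUBIC)
c[200:380,560:]=cv2.resize(b['image'][150:230,243:350],(240,180),interpolation=cv2.INTER_CUBIC)
cv2.imwrite('pics/c5.png',c)
E
```

```text
[578.13351271  -1.47625636 231.68849299] [-8.99941820e+01 -4.02940508e-02 -1.45531807e+01] [-5.22660700e+00  4.05092802e+00  8.88772442e+01 -7.90054509e-04
  8.70311236e+01 -8.06733877e+01] [-0.8040883 -0.2956985 -1.6141877]
```

View pics/c5.png

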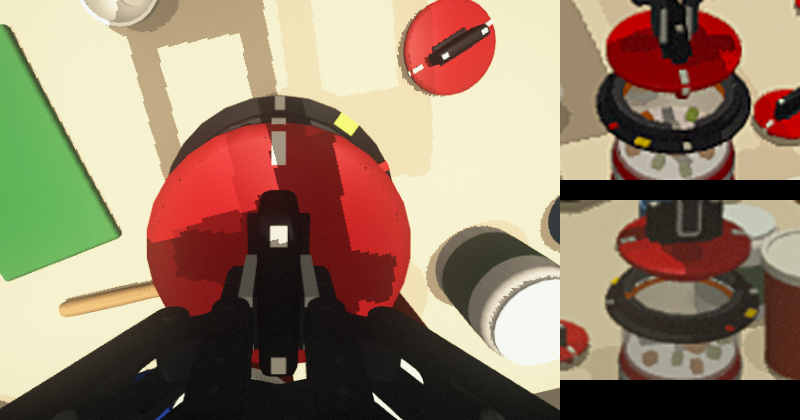

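Wrist view: the lid's white pointer (279,148) is in line with the collar's white mark (279,103); bar-end dots at (278,234) and (279,365). The insets show the lid level above the collar.

```bash
python3 - <<'E'
from h import *
from scipy.optimize import least_squares
s=load('w5');z0=231.7-33.1
d=[onz(s,p,z0+61) for p in((278.5,234.5),(278.5,365.5))];print('lid by bar',sum(d)/2,np.hypot(*(d[0]-d[1])[:2]))
p=onz(s,(279,148),z0+27);print('ptr',p)
m=[((279,103),180),((346,125),214),((385,167),242)]
for z in(157,158.5,160):
    f=lambda p:np.concatenate([proj(s,[p[0]+72*np.cos(np.radians(p[2]-an)),p[1]+72*np.sin(np.radians(p[2]-an)),z])[0]-px for px,an in m])
    q=least_squares(f,[577,-1,-14]);print(z,q.x,q.fun.round(1))
# disc edge circle
hsv=cv2.cvtColor(s['image'],cv2.COLOR_BGR2HSV)
k=cv2.inRange(hsv,(0,120,40),(6,255,255))|cv2.inRange(hsv,(174,120,40),(180,255,255));l=cv2.connectedComponents(k)[1]
c=max(cv2.findContours((l==l[180,220]).astype('u1'),0,1)[0],key=len)[:,0]
P=np.array([onz(s,p,z0+25)[:2] for p in cv2.convexHull(c)[:,0] if p[1]<300])
q=least_squares(lambda v:np.hypot(*(P-v[:2]).T)-64,[577,-1],loss='soft_l1');print('disc',q.x,np.abs(q.fun).max())
# ground shots: collar vs lid in scene & side via dims
E
```

```text
lid by bar [576.02189436  -2.34079689 259.6       ] 56.66726872766531
ptr [524.16361397  11.25990754 225.6       ]
157 [578.78780191  -0.80723909 -13.51644219] [ 1.1  1.3  1.1 -0.6 -2.3 -0.9]
158.5 [578.59735733  -1.00256595 -13.51770554] [ 0.7  1.1  1.2 -0.7 -2.  -0.6]
160 [578.40710854  -1.19782299 -13.5189685 ] [ 0.3  0.9  1.3 -0.7 -1.7 -0.4]
disc [575.79535398  -1.28531082] 2.726493606601835
```

Emit:
move_arm(
  motion="0.12 0 -0.6 0 0 0.3;0.12 0 -1.2 0 0 0.3;0.12 0 -1.8 0 0 0.3;0.12 0 -2.2 0 0 0.3;0.12 0 -2.5 0 0 0.3;0.12 0 -2.7 0 0 0.3;0.12 0 -2.8 0 0 0.3;0.12 0 -2.9 0 0 0.3;0.12 0 -3.0 0 0 0.3;0.12 0 -3.1 0 0 0.3",
)

```text
time: 11.75
tool_pos: [579.4, -2.0, 200.5]
tcp_rot: [-90.0, -0.0, -14.3]
ft_force: [0.2, -0.7, -1.6]
finger_gap: 14.5
```

Emit:
move_arm(
  motion="0 0 -0.1 0 0 0;0 0 -0.2 0 0 0;0 0 -0.3 0 0 0;0 0 -0.4 0 0 0;0 0 -0.4 0 0 0;0 0 -0.4 0 0 0",
)

```text
time: 12.25
tool_pos: [579.2, -2.0, 196.2]
tcp_rot: [-90.0, 0.0, -14.3]
ft_force: [-0.2, 0.4, -2.2]
finger_gap: 14.8
```

No contact at foot ≈163 mm, so the lugs are already in the slots. Going on down.

Emit:
move_arm(
  motion="0 0 -0.15 0 0 0;0 0 -0.3 0 0 0;0 0 -0.45 0 0 0;0 0 -0.6 0 0 0;0 0 -0.7 0 0 0;0 0 -0.8 0 0 0;0 0 -0.8 0 0 0",
)

```text
time: 12.83
tool_pos: [579.1, -1.9, 187.9]
tcp_rot: [-90.0, 0.0, -14.3]
ft_force: [-0.1, 0.9, -1.0]
finger_gap: 14.4
```

Emit:
move_arm(
  motion="0 0 -0.1 0 0 0;0 0 -0.2 0 0 0;0 0 -0.3 0 0 0;0 0 -0.3 0 0 0;0 0 -0.3 0 0 0",
)

```text
time: 13.25
tool_pos: [579.2, -2.0, 185.3]
tcp_rot: [-90.0, -0.0, -14.3]
ft_force: [-0.2, 0.2, -2.1]
finger_gap: 14.7
```

Emit:
move_arm(
  motion="0 0 -0.05 0 0 0;0 0 -0.1 0 0 0;0 0 -0.15 0 0 0;0 0 -0.15 0 0 0;0 0 -0.15 0 0 0",
)

```text
time: 13.67
tool_pos: [579.3, -2.0, 185.1]
tcp_rot: [-90.0, -0.0, -14.3]
ft_force: [-5.5, -0.1, 7.0]
finger_gap: 14.9
```

Seated: the stop came at TCP 185.1, exactly the expected home height, with about 7 N down. Now turn clockwise gently.

Emit:
move_arm(
  motion="-0.05 0 0 0 0 -1;-0.05 0 0 0 0 -2;-0.05 0 0 0 0 -3;-0.06 -0.01 0 0 0 -4;-0.07 -0.02 0 0 0 -6;-0.07 -0.02 0 0 0 -8;-0.08 -0.02 0 0 0 -10;-0.08 -0.02 0 0 0 -10;-0.08 -0.02 0 0 0 -10",
)

```text
time: 14.42
tool_pos: [579.6, -2.0, 185.1]
tcp_rot: [-89.9, -0.2, -24.3]
ft_force: [1.5, 0.8, 5.5]
finger_gap: 14.4
```

```bash
python3 -c "
from h import *
for i in range(3):
    snap('side','t.png') if i else 0
    x=readout.sense();print([x[k].round(3) for k in('tool_pos','tcp_rot','ft_force','wrist_torque')])"
```

```text
[array([579.57 ,  -2.017, 185.096]), array([-89.919,  -0.158, -24.255]), array([1.46 , 0.817, 5.522]), array([ 0.191, -0.335, -0.094])]
[array([579.546,  -2.008, 185.094]), array([-89.92 ,  -0.154, -24.243]), array([2.482, 1.673, 5.733]), array([ 0.17 , -0.219, -0.06 ])]
[array([579.559,  -2.02 , 185.108]), array([-89.92 ,  -0.156, -24.241]), array([2.599, 1.769, 6.209]), array([ 0.211, -0.279, -0.094])]
```

Emit:
move_arm(
  motion="0 -0.01 0 0 0 -2;0 -0.02 0 0 0 -4;0 -0.02 0 0 0 -6;0 -0.03 0 0 0 -8;0 -0.03 0 0 0 -10;0 -0.04 0 0 0 -12;0 -0.04 0 0 0 -14;0 -0.04 0 0 0 -15;0 -0.04 0 0 0 -15;0 -0.04 0 0 0 -15",
)

```text
time: 15.35
tool_pos: [579.7, -2.3, 185.1]
tcp_rot: [-89.9, -0.1, -39.2]
ft_force: [2.7, 1.2, 5.1]
finger_gap: 14.9
```

```bash
python3 -c "
from h import *
s=snap('wrist','w6.png');a=snap('scene','s6.png');b=snap('side','d6.png')
x=readout.sense();print([x[k].round(3) for k in('tool_pos','tcp_rot','ft_force','wrist_torque')])
c=np.zeros((600,800,3),'u1')
c[:320,:400]=cv2.resize(s['image'][50:370,80:480],(400,320))
c[:300,400:]=cv2.resize(a['image'][165:240,230:330],(400,300),interpolation=cv2.INTER_CUBIC)
c[300:,400:]=cv2.resize(b['image'][150:225,247:347],(400,300),interpolation=cv2.INTER_CUBIC)
cv2.imwrite('pics/c6.png',c)"
```

```text
[array([579.64 ,  -2.317, 185.111]), array([-89.874,  -0.137, -39.219]), array([3.234, 2.308, 4.948]), array([ 0.203, -0.32 ,  0.149])]
```

View pics/c6.png

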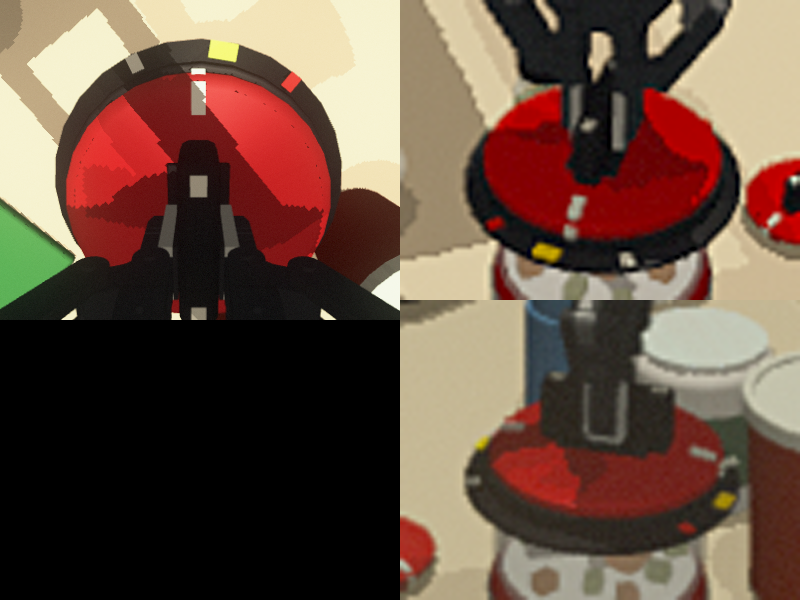

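The lid is flush in the collar, with the pointer between white and yellow and nearing yellow. Crop pixels: white (134,62), yellow (223,50), red (290,81), pointer (198,90).

```bash
python3 - <<'E'
from h import *
from scipy.optimize import least_squares
s=load('w6');I=s['image'];hsv=cv2.cvtColor(I,cv2.COLOR_BGR2HSV)
y=cv2.inRange(hsv,(22,120,120),(35,255,255));l,st,ce=cv2.connectedComponentsWithStats(y)[1:]
i=np.argmax([0]+[v for v in st[1:,4]]);print(ce[i],st[i])
m=[((214,112),180),(tuple(ce[i]),214),((370.5,131),242)]
f=lambda p:np.concatenate([proj(s,[p[0]+72*np.cos(np.radians(p[2]-an)),p[1]+72*np.sin(np.radians(p[2]-an)),158.5])[0]-px for px,an in m])
q=least_squares(f,[577,-1,-14]);print(q.x,q.fun.round(1))
z=185.1-33.1+27
for px in((278,97+40),(278,145)):
    p=onz(s,(278.5,px[1]),z);print('ptr yaw',np.degrees(np.arctan2(*(q.x[:2]-p[:2])[::-1])))
A,B=[onz(s,(278.5,v),z) for v in(128,165)];print('ptr dir',np.degrees(np.arctan2(*(B-A)[:2][::-1])),readout.sense()['tcp_rot'][2])
E
```

```text
[303.41164659 101.25301205] [288  91  31  22 498]
[576.9817008   -2.63840985 -14.94125993] [ 0.1  0.4  0.3 -0.8 -0.4  0.4]
ptr yaw -39.68052898474028
ptr yaw -39.712031212465156
ptr dir -39.17838764141692 -39.219257724798446
```

Yellow lies about 9.3° further on.

Emit:
move_arm(
  motion="0 -0.01 0 0 0 -2;0 -0.02 0 0 0 -4;0 -0.02 0 0 0 -6;0 -0.03 0 0 0 -8;0 -0.03 0 0 0 -9.3;0 -0.03 0 0 0 -9.3;0 -0.03 0 0 0 -9.3;0 -0.03 0 0 0 -9.3",
)

```text
time: 16.17
tool_pos: [579.7, -2.5, 185.1]
tcp_rot: [-89.8, -0.1, -48.5]
ft_force: [2.9, 3.0, 5.4]
finger_gap: 14.8
```

```bash
python3 - <<'E'
from h import *
s=snap('wrist','w7.png');a=snap('scene','s7.png');b=snap('side','d7.png')
x=readout.sense();print([x[k].round(3) for k in('tool_pos','tcp_rot','ft_force','wrist_torque','qd')])
c=np.zeros((600,800,3),'u1')
c[:320,:400]=cv2.resize(s['image'][50:370,80:480],(400,320))
c[:300,400:]=cv2.resize(a['image'][165:240,230:330],(400,300),interpolation=cv2.INTER_CUBIC)
c[300:,400:]=cv2.resize(b['image'][150:225,247:347],(400,300),interpolation=cv2.INTER_CUBIC)
c[320:,:373]=cv2.resize(a['image'],(373,280))
cv2.imwrite('pics/c7.png',c)
E
```

```text
[array([579.706,  -2.476, 185.128]), array([-89.839,  -0.111, -48.517]), array([3.459, 2.033, 5.382]), array([ 0.285, -0.47 ,  0.165]), array([-0.102, -0.072, -0.033, -0.049, -0.01 , -0.003])]
```

View pics/c7.png

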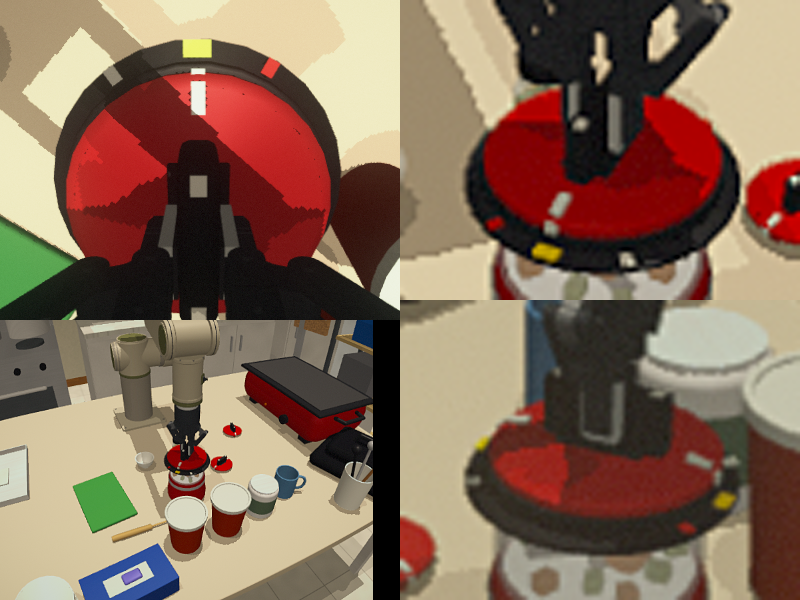

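The pointer (198,95) and the yellow mark (197,48) are in line. The arm is steady and the other objects are unmoved. Handing in.

```bash
python3 -c "
from bench import r
print(r.hand_in())"
```

```text
the job is handed in; nothing more can be done
None
```

The job is done and handed in at about 16 s of robot time. The carrot is in the bowl, and the red lid is fully down and held on the yellow pulse mark, still gripped. The hand-in itself reports no verdict.

- **Carrot:** dropped inside the mouth; the wrist camera showed it lying flat on the bowl floor, below where the spigot comes to.
- **Lid fit:** I used the largest of the three lids. It went through the slots without contact and stopped with the tool at 185.1 mm, which is the expected home height. The downward force there was about 5–7 N.
- **Turn:** clockwise by 34.2°, so the tool ended at −48.5° against about −48.5° to −48.9° estimated for the pulse mark. In the last wrist picture the pointer (198,95) and the yellow mark (197,48) line up.
- **Spring:** torque at the end read +0.165 N m against 0.19 expected. It never showed the rise and drop of a lock click, and the lid never came near the red mark.
- **Rest of the scene:** I saw nothing else moved in the last scene picture.

**Checks that disagreed:**
- The marks seemed to stand about 3–4 mm higher than the stated 155 mm. With that height fitted, the cameras agreed on the chopper's position to about 2–3 mm.
- The torque reading early in the turn had the wrong sign (−0.09 N m), with scatter of about 0.03 N m; the later readings matched the spring.
- A sideways force of 3–4 N remained on the lid at the end.

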